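Press the studio's four-dot mark into a panel's inventory tag

TASK

Take the blue-handled punch out of its wooden rest and press its four dots into the tag on the back of the panel, centred in the red ring: squarely and evenly so that all four dots bite, with a steady push of about 12 newtons (a blow or shove of 28 would spoil the tag) kept up for two seconds. Lift it straight off without dragging it over the tag or shifting the panel, and put it back upright in its rest, its collar fully down on the block. Come down gently, keep the punch off the rest of the panel, and leave the jar, bottle, tin and tape roll alone.

Things in the scene. Friction and masses are not known exactly. Their poses are not given: they have to be found in the camera images.
- handle (a point): Centre of the punch's blue handle, a 26 x 26 mm square bar 70 mm long (edges rounded 3 mm), the part to grasp. Axes are the punch's own: z runs up its length, x and y are square to the handle's faces. The handle's top is 35 mm above this point, its lower end, on the brass collar, 35 mm below.
- face (a point): Point on the punch's axis 93 mm below the handle's centre; same axes. The tips of the four dots lie level with it if the steel head is screwed fully in, but the head is set anywhere from 0 to 6 mm farther out (it stays put under load), and this point does not follow it: where the dots meet the tag must be felt.
- mark (a point): Centre of the red ring (34 mm outside, 28 mm inside) on the upper face of the aluminium tag, 27 mm above the table. The tag is 60 x 56 mm, flat and level, fixed to the middle brace of the painting panel. z is up; x and y run along the panel's sides.
- panel: Wooden painting panel lying loose, face down, on the table: 160 mm along its x, 200 mm along its y, about 0.8 kg; origin at the centre of its underside, z up. Rails round its edge and the middle brace are 24 mm high; the tag (3 mm) on the brace carries the red ring at the panel's centre.
- pocket (a point): Centre of the mouth of the punch's pocket in its rest, a dark wood block 90 x 90 x 70 mm fixed to the table. The round pocket, 30 mm wide, 64 mm deep, 2 mm chamfer, goes straight down; the punch hangs in it with its collar flat on the block, the handle's centre 41 mm above the mouth and face 52 mm below it. z is up.
- punch: The loose punch, about 0.2 kg; origin as face. Steel head 22 mm across, its four half-ball dots 4 mm across, 2 mm proud, 7 mm off the axis to +x, +y, -x, -y. Brass collar 44 mm across, 52 to 58 mm above face. Dots and tag are rigid: half a millimetre of travel makes many newtons, so read the push from the force; a tilt of 3 degrees lifts a dot off its share.
- brush_jar: Bystander: green glass jar 72 mm wide, 90 mm high, with five brushes reaching to 190 mm; origin under its centre.
- varnish: Bystander: amber glass bottle 60 mm wide, 150 mm high; origin under its centre.
- paint_tin: Bystander: tin 56 mm wide, 60 mm high with a green band; origin under its centre. It stands between the panel and the rest.
- tape_roll: Bystander: yellow tape roll lying flat, 90 mm wide, 24 mm high; origin under its centre.
Mind the look-alikes: they are no part of the job. Of the things like the part that bears pocket, leave any that is grey or orange; of the rest the smaller one is meant.

How it is judged:
By the outcome, as a careful person would: the job done as asked, in the order asked, and still so for the second after the job is handed in, with the robot touching nothing.
It also fails if it takes over 70 s, if anything falls off the work surface, if the arm or the gripper's body presses on something with over 40 N, if the wrist force passes 120 N, or if a joint passes its speed limit or range.

ROBOT

A 6-joint arm with a two-finger parallel gripper is mounted at the origin on the work surface. World frame = base frame: x ahead of the robot, y to its left, z up, the work surface at z = 0. Lengths are in m, angles in rad, forces in N, time in s.
With the tool pointing down it reaches from about 0.3 to 0.875 m from the base axis. Payload 6.4 kg.
Tool frame: the origin (TCP) lies on the centre line of the jaws, within the pads' length; the fingertips stand 25 mm ahead of it and the grasp point (between the pads) lies 6 mm ahead of it; z points along the fingers, y is the line along which they close (so a half turn about z gives the same grasp; the last joint's range is limited). The gripper opens to 85 mm and grips with 20 to 120 N. Pads are 22 mm wide; open, the fingers measure 114 mm over their backs; the gripper's body (76 mm by 85 mm) begins 54 mm behind the grasp point. The pads swing forward as they close: fully open they stand 13 mm farther back than shut.
Start: joints at [-1.337, 0.181, 1.607, -0, 1.354, -0.206], TCP at [0.245, -0.52, 0.256] pointing down, gripper open.
Joint ranges: [-2.99, 2.99], [-0.89, 2.07], [0.3, 2.58], [-1.14, 4.28], [0, 2.63], [-3.12, 3.12]. Speed limits (rad/s): [2.57, 2.57, 3.01, 3.14, 3.14, 3.14].

INTERFACE

Orientations are given as a unit quaternion [w, x, y, z].
In Python, from bench import get_obs, camera, hand_in, spot_in gives the robot as it stands.
- The arm moves only by the shell command python3 -m jog 'ROWS'. ROWS is JSON, one flat list of numbers, 7 for each row, row after row: the shift along the tool's x, y, z in m, then the turn, a rotation vector about the tool's x, y, z in rad, then the closure, from 0 (fully open) to 1 (shut). A call has 1 to 20 rows; each row is the pose to reach, as a shift and turn from the pose commanded when the call began, along the tool's axes at that moment; what a row does not reach only later rows make up. A row lasts 1/8 s, in which the tool goes at most 62.5 mm and 10.7 degrees, less where a joint would pass 70% of its speed; a pose out of reach is approached as far as the arm can. A call with a gripper value outside its range is refused whole. The fingers move at their own pace and stop on an object; the grip force is fixed at half the most. Time passes only in rows, so rows that repeat a pose let the fingers close. It gives the time, the measured TCP pose, the force, the opening and the grip force at its end, in the units of the state.
- get_obs(): the state, without advancing time (a new reading comes with each control period).
- camera(name): name is "scene" or "top" or "wrist"; returns a dict with "frame" (480x640x3 uint8, red, green, blue), "mtx" (3x3 intrinsics, pixels), "distortion" ([k1, k2, p1, p2, k3] as OpenCV has them; the pictures are not rectified), "extrinsics" (4x4, takes a point from camera to world coordinates). Camera axes: x right, y up, looking along -z (the intrinsics and any distortion apply to the point x, -y, -z); pixel columns grow to the right and rows downward; lengths in m; the calibration is good to about 2 mm. A picture is of the moment at which its call begins. There is no depth.
- hand_in(): hands the job in; it is judged then, once.
Trained networks look in a picture, given as the dict that the camera call returned (one of the last four; its "shot" number tells which), for a name from the list of things; names that differ only in an ending like _2 or _b are one class to them, and where a whole thing is asked for, a point or a joint stands for the part that bears it (a point fixed in the world has none). Each returns a list of dicts, best first, with "confidence" (0 to 1); they miss things now and then, are a little off and sometimes report something else, mostly with a low value. They report only what shows in the picture. A call takes as long as a camera call. They do not tell look-alikes from the thing itself.
- spot_in(picture, name): "xyz" ([x, y, z] in m, in world coordinates, good to about 4 mm: the middle of the surface that is visible of it).
The state is a dict: "time_s": time; "q": joint angles; "dq": joint speeds; "joint_efforts": joint torques, N m; "eef_pos": TCP position; "eef_rot": TCP orientation; "wrist_force": force on the tool from outside, world axes, zero at the start; "torque": the same for the moment, N m; "opening": opening from 0.0 (shut) to 1.0 (fully open); "grasp_force": force on a finger pad.
Only numpy, scipy, OpenCV 4.12 (cv2) and the standard library are available. Lean on these libraries where they do the work, as an engineer would, in place of code of your own. Each camera call takes 0.05 s, during which the arm holds its last target. There are 200 camera calls.

## Working session

There is one attempt and no reset: what is moved stays moved. The work goes in short steps, Python scripts to look and compute and a shell command to move; the robot and the scene stay as the last step left them, time stands still between calls to the robot, and variables do not carry over. Pictures are saved under pics/ and viewed, at most 13 in all, crops included, and the job is handed in when it is done.

```bash
mkdir -p pics; ls; cat > h.py <<'E'
import numpy as np,cv2,json
from bench import get_obs,camera,hand_in,spot_in
def save(p,n): cv2.imwrite(f'pics/{n}.png',p['frame'][:,:,::-1])
def proj(p,X):
    X=np.atleast_2d(X);E=np.linalg.inv(p['extrinsics']);c=X@E[:3,:3].T+E[:3,3]
    c=c*[1,-1,-1]
    return cv2.projectPoints(c.reshape(-1,1,3),np.zeros(3),np.zeros(3),np.array(p['mtx'],float),np.array(p['distortion'],float))[0][:,0]
def unproj(p,uv,z):
    uv=np.array(uv,float).reshape(-1,1,2)
    n=cv2.undistortPoints(uv,np.array(p['mtx'],float),np.array(p['distortion'],float))[:,0]
    d=np.c_[n[:,0],-n[:,1],-np.ones(len(n))]@np.array(p['extrinsics'])[:3,:3].T
    o=np.array(p['extrinsics'])[:3,3]
    return o+d*((z-o[2])/d[:,2])[:,None]
E
python3 - <<'E'
from h import *
for n in ['scene','top']:
    p=camera(n); save(p,n+'0'); print(n,np.round(p['extrinsics'],3).tolist())
    for k in ['handle','mark','panel','pocket','punch','brush_jar','varnish','paint_tin','tape_roll']:
        for r in spot_in(p,k): print(k,np.round(r['xyz'],3),round(r['confidence'],2),np.round(proj(p,r['xyz'])[0]))
print(get_obs())
E
```

```text
pics
scene [[0.859, -0.39, 0.332, 0.839], [0.512, 0.667, -0.541, -0.593], [-0.01, 0.635, 0.772, 0.809], [0.0, 0.0, 0.0, 1.0]]
handle [ 0.5   -0.252  0.114] 0.59 [259. 275.]
mark [0.51  0.161 0.022] 0.58 [358. 183.]
panel [0.509 0.162 0.023] 0.86 [358. 182.]
pocket [ 0.329 -0.211  0.098] 0.8 [206. 232.]
pocket [ 0.682 -0.318  0.068] 0.68 [323. 359.]
pocket [ 0.518 -0.259  0.072] 0.64 [266. 294.]
punch [ 0.499 -0.247  0.11 ] 0.91 [260. 274.]
punch [ 0.529 -0.022  0.05 ] 0.65 [330. 225.]
brush_jar [0.723 0.157 0.081] 0.64 [440. 198.]
varnish [ 0.756 -0.171  0.092] 0.85 [396. 309.]
paint_tin [ 0.53  -0.022  0.048] 0.57 [330. 226.]
paint_tin [ 0.753 -0.172  0.094] 0.31 [395. 308.]
tape_roll [0.732 0.016 0.025] 0.71 [417. 255.]
top [[0.001, 0.996, -0.089, 0.427], [-1.0, 0.001, -0.002, -0.103], [-0.002, 0.089, 0.996, 1.027], [0.0, 0.0, 0.0, 1.0]]
handle [ 0.49  -0.232  0.136] 0.94 [389. 251.]
mark [0.501 0.177 0.025] 0.85 [185. 250.]
panel [0.5   0.174 0.026] 0.94 [186. 250.]
pocket [ 0.304 -0.19   0.092] 0.96 [365. 351.]
pocket [ 0.367 -0.429  0.096] 0.71 [491. 317.]
pocket [ 0.672 -0.306 
[... 445 characters left out ...]
. 141.]
{'time_s': 1.0, 'q': array([-1.33729824e+00,  1.80808638e-01,  1.60698743e+00,  5.86480781e-05,
        1.35380603e+00, -2.06303867e-01]), 'dq': array([ 0.00038114,  0.00081199,  0.00192851,  0.00071674,  0.00053142,
       -0.00079619]), 'joint_efforts': array([ 3.31009596e-04, -4.44849443e+01, -3.51680803e+01, -6.36920413e-05,
        9.99900585e-04, -4.13711817e-06]), 'eef_pos': array([ 0.24484661, -0.52028818,  0.25628968]), 'eef_rot': array([-5.10801044e-06,  9.75920431e-01,  2.18126822e-01,  2.85695446e-05]), 'wrist_force': array([-0.20112054,  0.18115072, -0.21221502]), 'torque': array([-0.02183073, -0.0031534 ,  0.00110298]), 'grasp_force': 0.0, 'opening': 0.9998504708930431}
```

View pics/scene0.png

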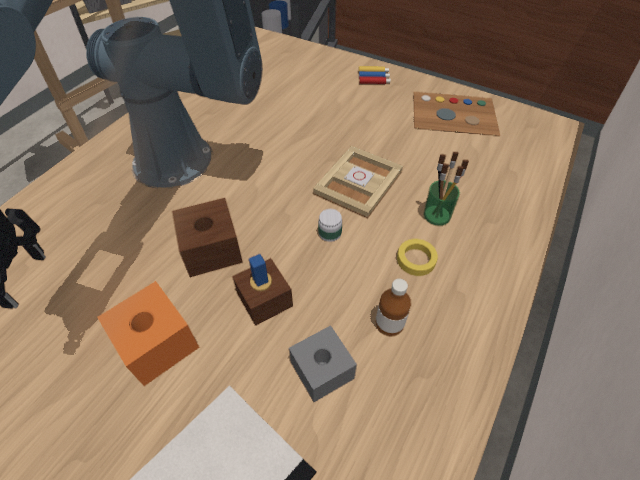

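View pics/top0.png

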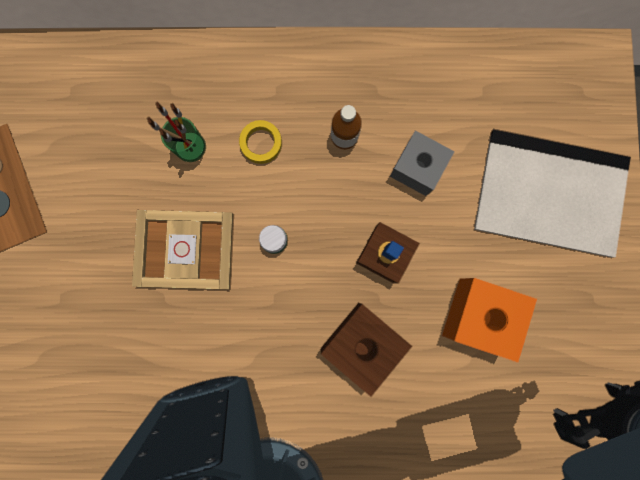

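The scene view shows the punch (259,275) in a small dark block. The top view shows four blocks:
- small dark wood at (388,252), holding the punch
- large dark wood at (366,350)
- orange at (495,320)
- grey at (422,162)

The small dark one fits: it is neither grey nor orange, and it is the smaller of the two wood blocks. I'll confirm this in one enlarged crop.

```bash
python3 - <<'E'
from h import *
a=cv2.imread('pics/top0.png');s=cv2.imread('pics/scene0.png')
c1=cv2.resize(a[215:290,350:425],(400,400),interpolation=cv2.INTER_CUBIC)
c2=cv2.resize(a[200:300,130:230],(400,400),interpolation=cv2.INTER_CUBIC)
cv2.imwrite('pics/crop1.png',np.hstack([c1,c2]))
p=camera('top')
hsv=cv2.cvtColor(p['frame'],cv2.COLOR_RGB2HSV)
def comp(m,u,v,r):
    mm=np.zeros_like(m);mm[v-r:v+r,u-r:u+r]=m[v-r:v+r,u-r:u+r];return mm
blue=comp(cv2.inRange(hsv,(105,120,50),(125,255,255)),390,250,40)
c=max(cv2.findContours(blue,0,2)[0],key=cv2.contourArea);print('blue',cv2.minAreaRect(c))
red=comp(cv2.inRange(hsv,(0,90,80),(8,255,255))|cv2.inRange(hsv,(172,90,80),(180,255,255)),183,250,16)
pts=cv2.findNonZero(red);(u,v),ax,an=cv2.fitEllipse(cv2.convexHull(pts));print('ring',u,v,ax,unproj(p,[u,v],.027))
# predicted layout
P=np.array([.488,-.24]);print(proj(p,[[.488,-.24,.07],[.488,-.24,.076],[.488,-.24,.146]]))
E
```

```text
blue ((393.4999694824219, 249.49996948242188), (14.144856452941895, 14.144856452941895), 33.6900634765625)
ring 181.28176879882812 248.6150665283203 (15.581181526184082, 16.184593200683594) [[0.50316749 0.18303881 0.027     ]]
[[388.8604045  254.77677474]
 [389.29693082 254.58273451]
 [394.82605881 252.12485207]]
```

View pics/crop1.png

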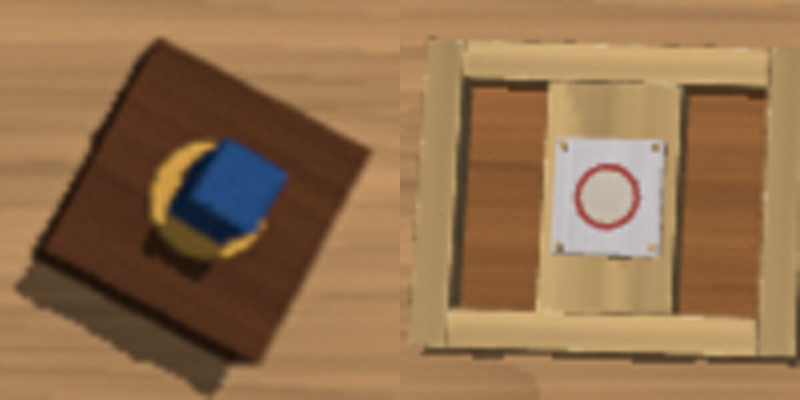

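The crop confirms it: the small dark-wood block holds the blue punch, handle top near (394,250), with handle faces turned about 35° in the image. The ring sits at (181,249) on the tag. I'll hover over the punch and look with the wrist camera.

```bash
python3 -m jog '[0.04,-0.018,0,0,0,-0.06,0, 0.09,-0.04,0,0,0,-0.14,0, 0.14,-0.062,0,0,0,-0.22,0, 0.19,-0.084,0,0,0,-0.30,0, 0.24,-0.106,0,0,0,-0.38,0, 0.28,-0.124,0,0,0,-0.46,0, 0.32,-0.142,0,0,0,-0.52,0, 0.339,-0.150,0,0,0,-0.52,0, 0.339,-0.150,0,0,0,-0.52,0, 0.339,-0.150,0,0,0,-0.52,0, 0.339,-0.150,0,0,0,-0.52,0]'
python3 - <<'E'
from h import *
p=camera('wrist');save(p,'w1');print(np.round(p['extrinsics'],3).tolist(),get_obs()['q'])
for k in ['handle','pocket','punch']:
    for r in spot_in(p,k): print(k,np.round(r['xyz'],4),round(r['confidence'],2),np.round(proj(p,r['xyz'])[0]))
E
```

```text
time_s: 2.42
eef_pos: [0.4872, -0.2411, 0.2563]
eef_rot: [0.0, 0.887, 0.461, -0.0]
wrist_force: [-0.2, -0.0, -0.1]
opening: 1.0
grasp_force: 0.0
[[0.818, 0.547, 0.174, 0.532], [-0.575, 0.78, 0.247, -0.179], [-0.001, -0.302, 0.953, 0.375], [0.0, 0.0, 0.0, 1.0]] [-6.77843619e-01  1.10778972e-01  1.68626219e+00 -1.13396086e-04
  1.34462303e+00 -6.53380296e-02]
handle [ 0.4964 -0.2351  0.1436] 0.67 [322. 223.]
pocket [ 0.5091 -0.2287  0.0724] 0.98 [330. 180.]
pocket [ 0.6667 -0.3088  0.0728] 0.76 [569. 147.]
pocket [ 0.3233 -0.1846  0.0959] 0.71 [ 92. 280.]
pocket [ 0.3901 -0.3853  0.0712] 0.68 [319. 399.]
punch [ 0.4962 -0.2408  0.1414] 0.6 [327. 229.]
```

View pics/w1.png

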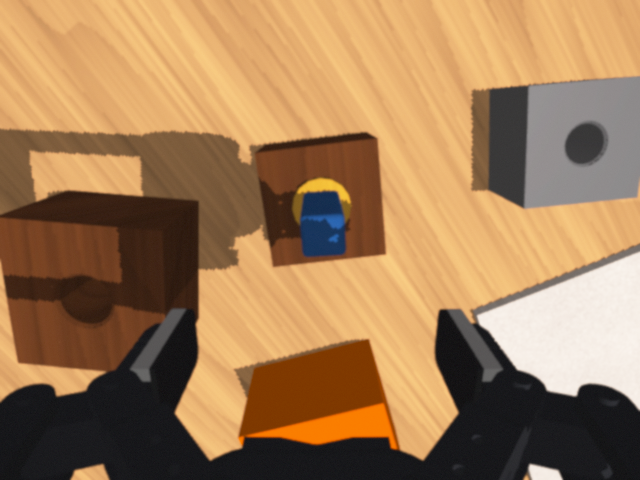

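The wrist view shows the handle top near (323,236) on the small block, with the grey block at (585,143) and the large wood block at (100,290). Next I fit the handle box to its blue silhouettes in all three views.

```bash
cat >> h.py <<'E'
from scipy.optimize import minimize
def bluemask(p,uv,r=60):
    hsv=cv2.cvtColor(p['frame'],cv2.COLOR_RGB2HSV);m=cv2.inRange(hsv,(100,110,30),(128,255,255))
    n,l,st,ce=cv2.connectedComponentsWithStats(m)
    i=1+min(range(n-1),key=lambda i:np.hypot(*(ce[i+1]-uv)) if st[i+1,4]>40 else 1e9)
    return (l==i).astype(np.uint8)
S=8
def sil(p,pts,box):
    u0,v0,w,h=box;q=(proj(p,pts)-[u0,v0]+.5)*S
    im=np.zeros((h*S,w*S),np.uint8);cv2.fillConvexPoly(im,cv2.convexHull(q.astype(np.float32)).astype(np.int32),255)
    return cv2.resize(im,(w,h),interpolation=cv2.INTER_AREA)/255.
def box(x,y,yaw,z0,z1,s=.0128):
    c,sn=np.cos(yaw),np.sin(yaw)
    return np.array([[x+c*a-sn*b,y+sn*a+c*b,z] for a in(-s,s) for b in(-s,s) for z in(z0,z1)])
def fit(views,x0,z0=.076,z1=.146):
    D=[]
    for p in views:
        c=proj(p,[x0[0],x0[1],(z0+z1)/2])[0];m=bluemask(p,c)
        b=(max(int(c[0])-60,0),max(int(c[1])-60,0),120,120);D.append((p,m[b[1]:b[1]+120,b[0]:b[0]+120],b))
    def f(v): return sum(np.abs(sil(p,box(v[0]/1e3,v[1]/1e3,v[2]/57.3,z0,z1),(b[0],b[1],m.shape[1],m.shape[0]))-m).sum()/m.sum() for p,m,b in D)
    v0=np.array([x0[0]*1e3,x0[1]*1e3,x0[2]*57.3])
    r=minimize(f,v0,method='Nelder-Mead',options=dict(initial_simplex=v0+np.array([[0,0,0],[6,0,0],[0,6,0],[0,0,10]]),xatol=.05,fatol=1e-4))
    return r.x,r.fun
E
python3 - <<'E'
from h import *
V={n:camera(n) for n in['top','scene','wrist']}
for k in [['top'],['scene'],['wrist'],['top','scene','wrist']]: print(k,fit([V[n] for n in k],[.488,-.238,-.61]))
E
```

```text
['top'] (array([ 490.15742491, -227.86834837,  -63.57274039]), np.float64(3.0167398302604624))
['scene'] (array([ 490.87113506, -240.63386255,  -39.92158803]), np.float64(0.15551253412757507))
['wrist'] (array([ 492.12072909, -241.66668401,  -35.19075773]), np.float64(0.1491400764024284))
['top', 'scene', 'wrist'] (array([ 492.10341265, -240.9030856 ,  -35.89013588]), np.float64(3.7952577348053036))
```

```bash
python3 -m jog '[0.003,0.003,0.02,0,0,0,0, 0.003,0.003,0.045,0,0,0,0, 0.003,0.003,0.07,0,0,0,0, 0.003,0.003,0.095,0,0,0,0, 0.003,0.003,0.115,0,0,0,0, 0.003,0.003,0.13,0,0,0,0, 0.003,0.003,0.139,0,0,0,0, 0.003,0.003,0.139,0,0,0,0, 0.003,0.003,0.139,0,0,0,0.2, 0.003,0.003,0.139,0,0,0,0.4]'
python3 - <<'E'
from h import *
for n in['wrist','scene']:
    p=camera(n)
    print(n,fit([p],[.4915,-.2405,-.62]))
save(camera('wrist'),'w2')
E
```

```text
time_s: 4.03
eef_pos: [0.4923, -0.2398, 0.1181]
eef_rot: [0.001, 0.887, 0.462, 0.0]
wrist_force: [0.7, 0.5, -0.4]
opening: 0.614
grasp_force: 0.0
wrist (array([ 491.98612482, -244.36990879,  -24.70209396]), np.float64(0.01885815517171961))
scene (array([ 495.5147108 , -247.53508034,  -44.63143789]), np.float64(8.539346405228757))
```

View pics/w2.png

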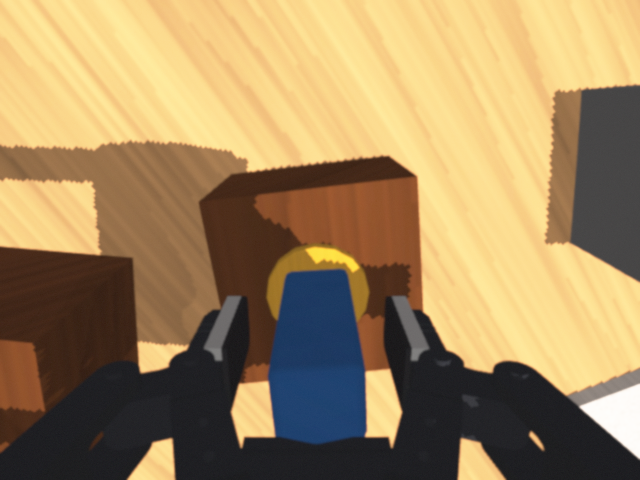

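Both fingers straddle the handle, which spans about (272–366, 270–440). The +x face's top edge is at v≈366 and its foot at v≈270. I'll compute the axis offset along tool x from those edges.

```bash
python3 - <<'E'
from h import *
p=camera('wrist');o=get_obs();t=np.array(o['eef_pos'])
from scipy.spatial.transform import Rotation as R
w,x,y,z=o['eef_rot'];M=R.from_quat([x,y,z,w]).as_matrix()
for uv,zz in [((274,366),.146),((364,366),.146),((288,270),.076),((348,270),.076)]:
    print((M.T@(unproj(p,uv,zz)[0]-t))*1e3)
hsv=cv2.cvtColor(p['frame'],cv2.COLOR_RGB2HSV)
print(hsv[262:276,318].tolist(),hsv[355:375,318].tolist())
E
```

```text
[ 12.52316493 -10.07003625 -28.37498241]
[ 12.51926216  13.00366369 -28.3602055 ]
[  9.99604068 -11.04680287  41.62451853]
[ 9.99960878 14.04905815 41.64059012]
[[21, 193, 240], [19, 195, 211], [19, 192, 174], [19, 190, 162], [19, 190, 160], [19, 190, 160], [19, 180, 156], [17, 143, 139], [6, 50, 102], [113, 96, 93], [108, 166, 97], [107, 182, 98], [108, 177, 98], [108, 182, 98]] [[108, 174, 97], [108, 175, 96], [107, 176, 97], [107, 178, 96], [107, 181, 96], [107, 183, 95], [107, 185, 95], [107, 183, 95], [107, 183, 96], [107, 181, 96], [108, 174, 98], [108, 176, 100], [108, 182, 101], [107, 183, 103], [107, 185, 105], [107, 185, 105], [108, 178, 110], [107, 183, 110], [108, 179, 111], [108, 179, 111]]
```

```bash
python3 -m jog '[-0.001,0.0015,0,0,0,0,0.4, -0.001,0.0015,0,0,0,0,0.5, -0.001,0.0015,0,0,0,0,0.6, -0.001,0.0015,0,0,0,0,0.7, -0.001,0.0015,0,0,0,0,0.8, -0.001,0.0015,0,0,0,0,1, -0.001,0.0015,0,0,0,0,1, -0.001,0.0015,0,0,0,0,1]'; python3 -c "
from h import *;o=get_obs();print(o['eef_pos'],o['eef_rot'],o['torque'])"
```

```text
time_s: 5.22
eef_pos: [0.4926, -0.2412, 0.1174]
eef_rot: [0.0, 0.887, 0.462, 0.0]
wrist_force: [0.4, 0.9, 1.8]
opening: 0.301
grasp_force: 58.1
[ 0.49259602 -0.24115321  0.11740196] [2.63031867e-05 8.87033039e-01 4.61705951e-01 4.75223307e-05] [0.13419348 0.00862997 0.01388007]
```

```bash
python3 -m jog '[0,0,-0.003,0,0,0,1, 0,0,-0.008,0,0,0,1, 0,0,-0.018,0,0,0,1, 0,0,-0.033,0,0,0,1, 0,0,-0.053,0,0,0,1, 0,0,-0.075,0,0,0,1, 0,0,-0.10,0,0,0,1, 0.01,-0.008,-0.12,0,0,0,1, 0.03,-0.025,-0.13,0,0,0,1, 0.06,-0.05,-0.13,0,0,0,1, 0.095,-0.079,-0.13,0,0,0,1, 0.13,-0.108,-0.13,0,0,0,1, 0.165,-0.137,-0.13,0,0,0,1, 0.20,-0.166,-0.13,0,0,0,1, 0.23,-0.191,-0.13,0,0,0,1, 0.255,-0.212,-0.13,0,0,0,1, 0.27,-0.225,-0.13,0,0,0,1, 0.277,-0.231,-0.13,0,0,0,1, 0.277,-0.231,-0.13,0,0,0,1, 0.277,-0.231,-0.13,0,0,0,1]'
python3 - <<'E'
from h import *
for n in ['wrist','scene','top']:
    p=camera(n);save(p,n+'3')
    for r in spot_in(p,'mark'): print(n,np.round(r['xyz'],4),round(r['confidence'],2))
    c=proj(p,[.505,.178,.027])[0].astype(int);print(c)
    hsv=cv2.cvtColor(p['frame'],cv2.COLOR_RGB2HSV)
    m=cv2.inRange(hsv,(0,80,60),(9,255,255))|cv2.inRange(hsv,(170,80,60),(180,255,255))
    r=45 if n=='wrist' else 14
    mm=np.zeros_like(m);a,b,d,e=max(c[1]-r,0),c[1]+r,max(c[0]-r,0),c[0]+r;mm[a:b,d:e]=m[a:b,d:e]
    pts=cv2.findNonZero(mm)
    if pts is None or len(pts)<20: print('none');continue
    W=unproj(p,pts[:,0],.027)[:,:2]
    # circle fit in world
    A=np.c_[2*W,np.ones(len(W))];s=np.linalg.lstsq(A,(W**2).sum(1),rcond=None)[0];print(n,s[:2],'R',np.sqrt(s[2]+s[:2]@s[:2]),len(W))
o=get_obs();print(o['wrist_force'],o['torque'],o['q'])
E
```

```text
time_s: 7.72
eef_pos: [0.4624, 0.1175, 0.2475]
eef_rot: [0.0, 0.887, 0.461, 0.0]
wrist_force: [-0.2, 0.4, -2.9]
opening: 0.3
grasp_force: 58.3
wrist [0.4983 0.1808 0.0254] 0.57
[315 106]
wrist [0.50211433 0.1807015 ] R 0.015421780716731321 419
scene [0.5075 0.1588 0.0187] 0.9
[359 176]
none
top [0.512  0.1217 0.024 ] 0.92
top [ 0.4904 -0.2479  0.0687] 0.33
[183 247]
none
[ 0.74129445  0.28986451 -1.58520131] [ 0.00191045 -0.02593206 -0.02154087] [ 7.63057460e-05 -3.41489996e-02  1.85510215e+00 -2.45031045e-05
  1.32079473e+00  6.11840357e-01]
```

View pics/wrist3.png

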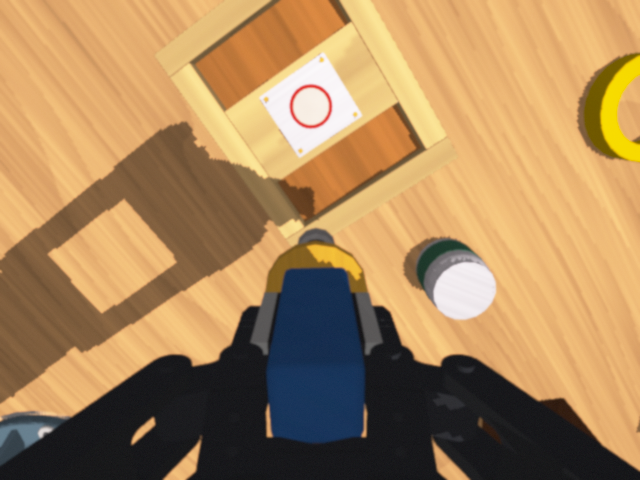

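View pics/scene3.png

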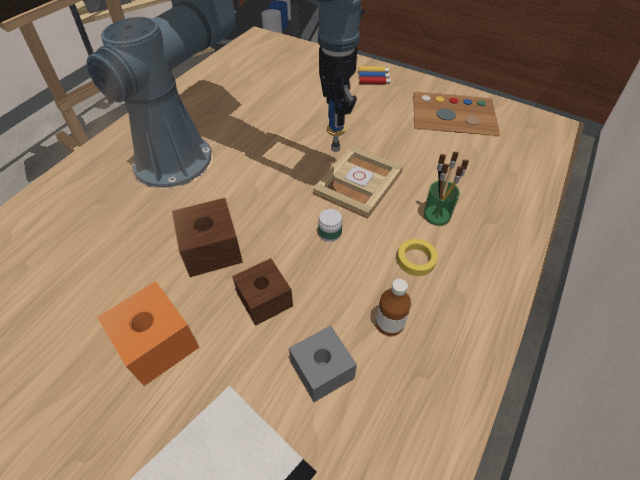

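The wrist view shows the ring at (311,106) on the tag and the held punch hanging straight, its head at (316,238). The scene view shows it hanging just behind the panel. I'll go to a low hover over the ring.

```bash
python3 -m jog '[0.01,0,0.01,0,0,0,1, 0.025,-0.001,0.02,0,0,0,1, 0.04,-0.002,0.03,0,0,0,1, 0.055,-0.003,0.04,0,0,0,1, 0.068,-0.004,0.05,0,0,0,1, 0.075,-0.004,0.06,0,0,0,1, 0.075,-0.004,0.07,0,0,0,1, 0.075,-0.004,0.08,0,0,0,1, 0.075,-0.004,0.09,0,0,0,1, 0.075,-0.004,0.098,0,0,0,1, 0.075,-0.004,0.1025,0,0,0,1, 0.075,-0.004,0.1025,0,0,0,1, 0.075,-0.004,0.1025,0,0,0,1]'
python3 - <<'E'
from h import *
p=camera('wrist');s=camera('scene')
f=p['frame'][:,:,::-1];a=cv2.resize(f[180:380,230:410],(540,600),interpolation=cv2.INTER_CUBIC)
g=s['frame'][:,:,::-1];c=proj(s,[.502,.181,.03])[0].astype(int);print(c)
b=cv2.resize(g[c[1]-60:c[1]+20,c[0]-17:c[0]+17],(255,600),interpolation=cv2.INTER_CUBIC)
cv2.imwrite('pics/hov.png',np.hstack([a,b]));o=get_obs();print(o['wrist_force'],o['torque'],o['eef_pos'],o['eef_rot'])
t=np.array(o['eef_pos']);print(proj(p,[t-[0,0,.0994],t-[0,0,.1054],[.5021,.181,.027]]))
E
```

```text
time_s: 9.65
eef_pos: [0.5023, 0.182, 0.1451]
eef_rot: [0.0, 0.887, 0.462, 0.0]
wrist_force: [0.5, -0.1, -1.4]
opening: 0.295
grasp_force: 58.3
[359 174]
[-0.63448482  0.29710402 -2.15415168] [-0.00308612 -0.0285128   0.04760251] [0.50232131 0.18200878 0.14523267] [1.44935382e-04 8.87034350e-01 4.61703221e-01 4.20108815e-04]
[[314.91779275 246.82150099]
 [314.94518076 243.34025296]
 [315.66049526 237.93796316]]
```

View pics/hov.png

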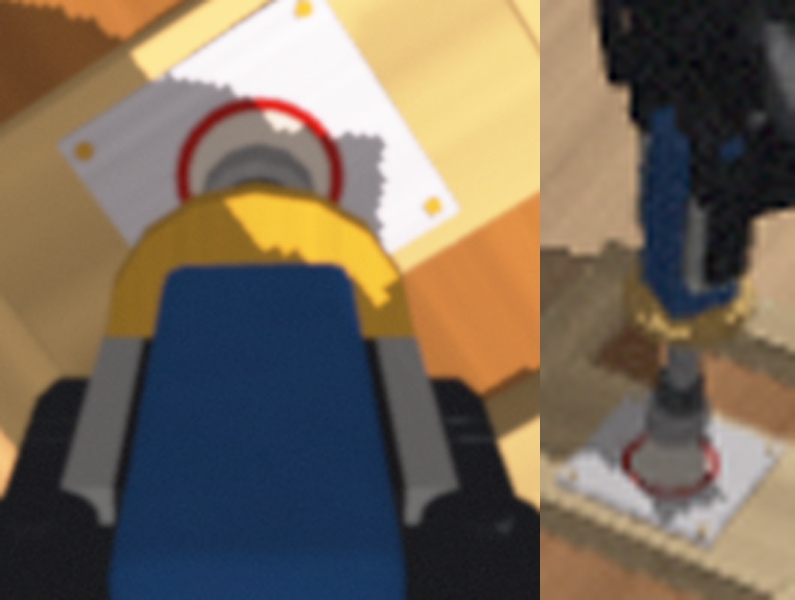

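The wrist crop shows the head (crop x≈258) centred side to side in the ring (crop x≈260), with the ring's far edge at v=213 and the head rim at v=229. The scene crop also shows the head above the ring. A quick fore-aft check with numbers before pressing.

```bash
python3 - <<'E'
from h import *
p=camera('wrist');s=camera('scene');t=np.array(get_obs()['eef_pos']);xt=np.array([.574,.819,0]);yt=np.array([.819,-.574,0])
r=unproj(p,[316.5,213.5],.027)[0]-xt*.017;print('ring',r,'rel tcp x',(r-t)@xt*1e3,(r-t)@yt*1e3)
for z in(.0478,.0448,.0418):
    h=unproj(p,[316.2,229],z)[0]-xt*.011;print(z,'head rel x',(h-t)@xt*1e3)
c=unproj(p,[316.3,243.3],.1037)[0]-xt*.022;print('collar top edge rel x',(c-t)@xt*1e3)
# scene: scene red ring pixels & projected
print('scene crop coords origin 342,114; ring',proj(s,r)[0],'pred; seen',342+(671-540)/7.5,114+463/7.5)
for z in(.027,.0458,.0978,.1037): print(z,proj(s,[t[0],t[1],z])[0])
print('collar seen',342+(690-540)/7.5)
E
```

```text
ring [0.50148315 0.17925471 0.027     ] rel tcp x -2.6628494527441933 0.9852452405887586
0.0478 head rel x 0.07957025576351745
0.0448 head rel x -0.8317600118987515
0.0418 head rel x -1.7430902795610843
collar top edge rel x -0.052460594575134765
scene crop coords origin 342,114; ring [358.73179477 175.94433121] pred; seen 359.46666666666664 175.73333333333335
0.027 [359.45328303 175.42031645]
0.0458 [359.93394586 170.08915254]
0.0978 [361.32205201 154.62812813]
0.1037 [361.48521116 152.80437085]
collar seen 362.0
```

```bash
python3 -m jog '[-0.0009,0,0.002,0,0,0,1, -0.0018,0,0.004,0,0,0,1, -0.0018,0,0.006,0,0,0,1, -0.0018,0,0.008,0,0,0,1, -0.0018,0,0.0095,0,0,0,1, -0.0018,0,0.0105,0,0,0,1, -0.0018,0,0.0108,0,0,0,1, -0.0018,0,0.0108,0,0,0,1, -0.0018,0,0.0108,0,0,0,1]'; python3 -c "
from h import *;o=get_obs();print(o['eef_pos'],o['eef_rot'],o['wrist_force'],o['torque'])"
```

```text
time_s: 10.98
eef_pos: [0.5011, 0.1805, 0.1341]
eef_rot: [0.0, 0.887, 0.462, 0.0]
wrist_force: [0.0, -0.1, -2.3]
opening: 0.3
grasp_force: 58.3
[0.50105488 0.18048388 0.13409176] [3.63917940e-05 8.87047420e-01 4.61678311e-01 1.03472879e-04] [ 0.00605227 -0.14752603 -2.31709679] [-0.00719228  0.00559651  0.00018954]
```

```bash
python3 -m jog '[0,0,0.0003,0,0,0,1, 0,0,0.0006,0,0,0,1, 0,0,0.0009,0,0,0,1, 0,0,0.0012,0,0,0,1, 0,0,0.0015,0,0,0,1]'
```

```text
time_s: 11.6
eef_pos: [0.501, 0.1805, 0.1325]
eef_rot: [-0.0, 0.887, 0.462, -0.0]
wrist_force: [0.3, 0.9, -1.8]
opening: 0.296
grasp_force: 58.3
```

```bash
python3 -m jog '[0,0,0.0003,0,0,0,1, 0,0,0.0006,0,0,0,1, 0,0,0.0009,0,0,0,1]'
```

```text
time_s: 11.98
eef_pos: [0.501, 0.1805, 0.1316]
eef_rot: [-0.0, 0.887, 0.462, -0.0]
wrist_force: [-0.3, 1.1, -2.0]
opening: 0.297
grasp_force: 58.3
```

```bash
python3 -m jog '[0,0,0.0003,0,0,0,1, 0,0,0.0006,0,0,0,1, 0,0,0.0008,0,0,0,1]'
```

```text
time_s: 12.35
eef_pos: [0.5011, 0.1805, 0.1312]
eef_rot: [0.0, 0.887, 0.462, 0.0]
wrist_force: [-1.0, 0.3, 3.3]
opening: 0.299
grasp_force: 58.7
```

```bash
python3 -m jog '[0,0,0.0002,0,0,0,1, 0,0,0.0004,0,0,0,1, 0,0,0.0006,0,0,0,1]'
```

```text
time_s: 12.72
eef_pos: [0.5013, 0.1806, 0.131]
eef_rot: [0.0, 0.887, 0.462, 0.0]
wrist_force: [-1.9, -0.1, 8.2]
opening: 0.3
grasp_force: 59.2
```

```bash
python3 -c "
from h import *
o=get_obs();print(o['eef_pos'],o['eef_rot'],o['wrist_force'],o['torque'])
from scipy.spatial.transform import Rotation as R
w,x,y,z=o['eef_rot'];M=R.from_quat([x,y,z,w]).as_matrix();print(M[:,2]*57.3,'F tool',M.T@o['wrist_force'],'T tool',M.T@o['torque'])
p=camera('wrist');f=p['frame'][:,:,::-1];cv2.imwrite('pics/press.png',cv2.resize(f[180:380,230:410],(540,600),interpolation=cv2.INTER_CUBIC))
"
```

```text
[0.50133444 0.18062221 0.13100622] [8.64424332e-05 8.87027663e-01 4.61716082e-01 4.21252358e-04] [-1.88926678 -0.07576429  8.22013332] [-0.01172522  0.67274196 -0.00551663]
[ 4.73956212e-02  1.35024194e-02 -5.72999788e+01] F tool [-1.14032408 -1.49959757 -8.22171083] T tool [ 0.54431994 -0.39551658  0.00566545]
```

View pics/press.png

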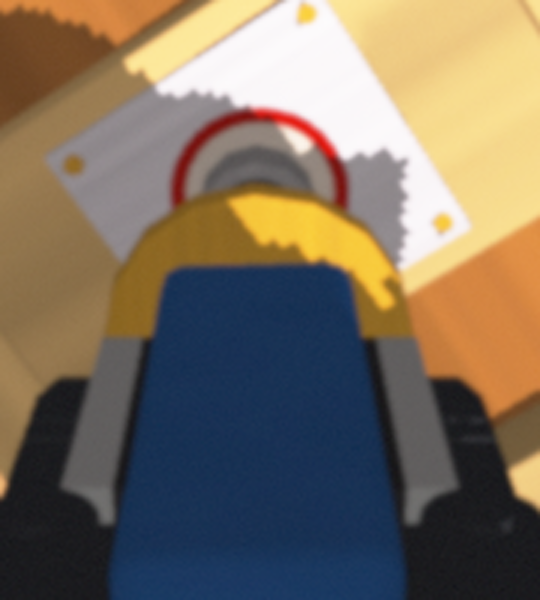

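The head sits centred in the ring (crop: head 205–310, ring 172–348), level with the tag. I'll relieve the small sideways load and bring the push to 12 N.

```bash
python3 -m jog '[-0.00007,-0.0001,0.0001,0,0,0,1, -0.00014,-0.0002,0.0002,0,0,0,1, -0.00014,-0.0002,0.0002,0,0,0,1]'; python3 -c "
from h import *;o=get_obs();print(o['eef_pos'],o['eef_rot'],o['wrist_force'],o['torque'])"
```

```text
time_s: 13.15
eef_pos: [0.5013, 0.1806, 0.131]
eef_rot: [0.0, 0.887, 0.462, 0.001]
wrist_force: [-2.4, 0.1, 8.0]
opening: 0.298
grasp_force: 59.2
[0.5012544  0.18061806 0.13101424] [1.91515110e-04 8.87028389e-01 4.61714433e-01 6.17841539e-04] [-2.42755852  0.095533    7.98944199] [0.0201541  0.60030985 0.01436823]
```

```bash
python3 -m jog '[0,0,0.0001,0,0,0,1, 0,0,0.0002,0,0,0,1, 0,0,0.0002,0,0,0,1]'; python3 -c "
from h import *;o=get_obs();print(o['eef_pos'],o['eef_rot'],o['wrist_force'],o['torque'])"
```

```text
time_s: 13.52
eef_pos: [0.5013, 0.1806, 0.131]
eef_rot: [0.0, 0.887, 0.462, 0.001]
wrist_force: [-2.8, -0.1, 8.4]
opening: 0.297
grasp_force: 59.4
[0.50130883 0.18063396 0.1309765 ] [2.07466609e-04 8.87022769e-01 4.61725170e-01 6.56210201e-04] [-2.80964167 -0.13992401  8.4295034 ] [ 0.0307272   0.72006379 -0.01354854]
```

```bash
python3 -m jog '[-0.00012,-0.00016,0.0001,0,0,0,1, -0.00023,-0.00033,0.0002,0,0,0,1, -0.00023,-0.00033,0.0002,0,0,0,1]'; python3 -c "
from h import *;o=get_obs();print(o['eef_pos'],o['eef_rot'],o['wrist_force'],o['torque'])"
```

```text
time_s: 13.9
eef_pos: [0.5012, 0.1806, 0.131]
eef_rot: [0.0, 0.887, 0.462, 0.001]
wrist_force: [-2.2, 0.2, 8.9]
opening: 0.303
grasp_force: 59.4
[0.50116295 0.18063889 0.13095437] [3.58789703e-04 8.87020259e-01 4.61729388e-01 9.50342573e-04] [-2.19217086  0.19090992  8.86408591] [-0.03179704  0.56146032  0.02555145]
```

```bash
python3 -m jog '[-0.0001,-0.00015,0.0001,0,0,0,1, -0.0001,-0.00015,0.0002,0,0,0,1, -0.0001,-0.00015,0.0002,0,0,0,1, -0.0001,-0.00015,0.0002,0,0,0,1]'; python3 -c "
from h import *;o=get_obs();print(o['eef_pos'],o['eef_rot'],o['wrist_force'],o['torque'])"
```

```text
time_s: 14.4
eef_pos: [0.5012, 0.1806, 0.1309]
eef_rot: [0.0, 0.887, 0.462, 0.001]
wrist_force: [-2.9, -0.9, 9.8]
opening: 0.296
grasp_force: 59.4
[0.50116439 0.18062761 0.13093155] [4.34563756e-04 8.87027695e-01 4.61714631e-01 1.13103951e-03] [-2.94986764 -0.86083233  9.76184573] [-0.05668204  0.6049459  -0.00893179]
```

```bash
python3 -m jog '[0,0,0,0,0,0,1, 0,0,0,0,0,0,1, 0,0,0,0,0,0,1, 0,0,0,0,0,0,1, 0,0,0,0,0,0,1, 0,0,0,0,0,0,1, 0,0,0,0,0,0,1, 0,0,0,0,0,0,1, 0,0,0,0,0,0,1, 0,0,0,0,0,0,1, 0,0,0,0,0,0,1, 0,0,0,0,0,0,1, 0,0,0,0,0,0,1, 0,0,0,0,0,0,1, 0,0,0,0,0,0,1, 0,0,0,0,0,0,1, 0,0,0,0,0,0,1, 0,0,0,0,0,0,1, 0,0,0,0,0,0,1, 0,0,0,0,0,0,1]'; python3 -c "
from h import *
for i in range(3):
  camera('wrist');o=get_obs();print(o['time_s'],o['eef_pos'],o['eef_rot'],o['wrist_force'],o['torque'])"
```

```text
time_s: 16.9
eef_pos: [0.5012, 0.1806, 0.1309]
eef_rot: [0.0, 0.887, 0.462, 0.001]
wrist_force: [-1.5, -0.2, 10.7]
opening: 0.3
grasp_force: 59.4
16.95 [0.50115637 0.18062352 0.13090053] [4.44538632e-04 8.87023706e-01 4.61722311e-01 1.11991781e-03] [-2.27761072 -0.42264588  9.34691272] [-0.07735464  0.60853208 -0.01772911]
17.0 [0.50110995 0.18063634 0.13086879] [4.03747112e-04 8.87025891e-01 4.61718276e-01 1.06738913e-03] [-2.90761247  0.68354615  9.65002521] [ 0.02451296  0.6058622  -0.00567912]
17.05 [0.50116734 0.1806245  0.13092623] [4.34252789e-04 8.87023342e-01 4.61723005e-01 1.12640955e-03] [-2.00860446e+00 -1.62383448e-03  9.88702633e+00] [-0.00320992  0.59224636  0.04665847]
```

The push held steady near 12 N for over 2.5 s. Now I unload along the reverse path and lift straight off.

```bash
python3 -m jog '[0.00008,0.0001,-0.0003,0,0,0,1, 0.00016,0.0002,-0.0006,0,0,0,1, 0.00024,0.00034,-0.0009,0,0,0,1, 0.00032,0.00046,-0.0012,0,0,0,1, 0.0004,0.00058,-0.0015,0,0,0,1, 0.00047,0.00068,-0.0018,0,0,0,1, 0.00047,0.00068,-0.0022,0,0,0,1, 0.00047,0.00068,-0.0028,0,0,0,1, 0.00047,0.00068,-0.004,0,0,0,1, 0.00047,0.00068,-0.007,0,0,0,1, 0.00047,0.00068,-0.012,0,0,0,1, 0.00047,0.00068,-0.022,0,0,0,1, 0.00047,0.00068,-0.04,0,0,0,1, 0.00047,0.00068,-0.06,0,0,0,1, 0.00047,0.00068,-0.08,0,0,0,1, 0.00047,0.00068,-0.1,0,0,0,1, 0.00047,0.00068,-0.115,0,0,0,1, 0.00047,0.00068,-0.118,0,0,0,1, 0.00047,0.00068,-0.118,0,0,0,1]'; python3 -c "
from h import *
o=get_obs();print(o['eef_pos'],o['eef_rot'],o['wrist_force'])"
```

```text
time_s: 19.42
eef_pos: [0.5008, 0.1805, 0.2473]
eef_rot: [-0.0, 0.887, 0.462, -0.0]
wrist_force: [0.2, -0.3, -2.4]
opening: 0.297
grasp_force: 58.3
[0.50080272 0.18045534 0.2472837 ] [-1.93735168e-05  8.87042745e-01  4.61687300e-01 -7.17298767e-05] [ 0.2101026 -0.3163277 -2.432801 ]
```

```bash
python3 -m jog '[-0.015,0.01,0,0,0,0,1, -0.04,0.027,0,0,0,0,1, -0.075,0.05,0,0,0,0,1, -0.11,0.074,0,0,0,0,1, -0.145,0.097,0,0,0,0,1, -0.18,0.121,0,0,0,0,1, -0.215,0.144,0,0,0,0,1, -0.25,0.168,0,0,0,0,1, -0.285,0.191,0,0,0,0,1, -0.315,0.2115,0,0,0,0,1, -0.335,0.225,0.01,0,0,0,1, -0.346,0.2325,0.025,0,0,0,1, -0.3502,0.2352,0.04,0,0,0,1, -0.3502,0.2352,0.052,0,0,0,1, -0.3502,0.2352,0.06,0,0,0,1, -0.3502,0.2352,0.06,0,0,0,1, -0.3502,0.2352,0.06,0,0,0,1]'; python3 -c "
from h import *
o=get_obs();print(o['eef_pos'],o['eef_rot'],o['wrist_force'])
p=camera('wrist');s=camera('top');f=p['frame'][:,:,::-1]
a=cv2.resize(f[130:400,200:440],(480,540),interpolation=cv2.INTER_CUBIC)
s=camera('scene');g=s['frame'][:,:,::-1];b=cv2.resize(g[220:320,235:292],(308,540),interpolation=cv2.INTER_CUBIC)
cv2.imwrite('pics/ret.png',np.hstack([a,b]))"
```

```text
time_s: 21.55
eef_pos: [0.4931, -0.2411, 0.1879]
eef_rot: [0.0, 0.887, 0.462, 0.0]
wrist_force: [0.2, -0.7, -1.5]
opening: 0.297
grasp_force: 58.3
[ 0.49314764 -0.24106677  0.18794915] [4.34314759e-04 8.86857562e-01 4.62042669e-01 2.18042358e-04] [ 0.20742553 -0.67496963 -1.54557166]
```

View pics/ret.png

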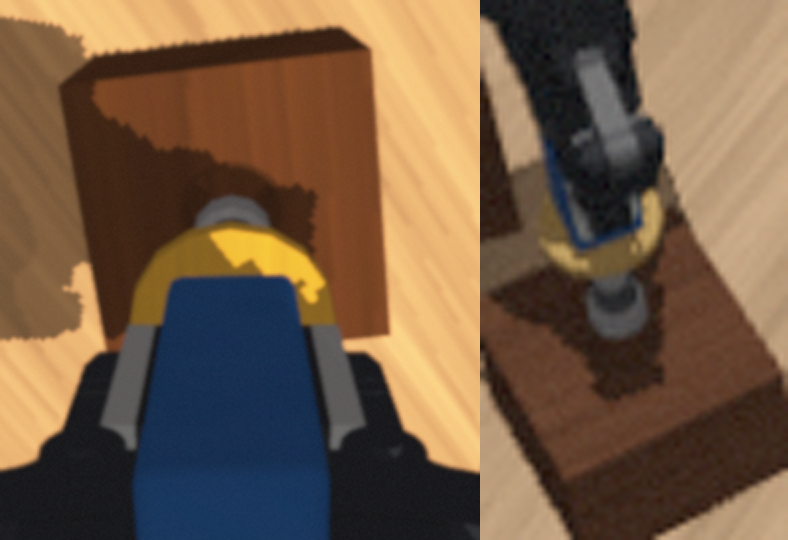

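The head hangs over the mouth, with the pocket's dark rim behind it in the wrist crop at about (232,190). I lower gently and check the force.

```bash
python3 -m jog '[0,0,0.003,0,0,0,1, 0,0,0.006,0,0,0,1, 0,0,0.009,0,0,0,1, 0,0,0.011,0,0,0,1, 0,0,0.013,0,0,0,1, 0,0,0.015,0,0,0,1, 0,0,0.017,0,0,0,1, 0,0,0.017,0,0,0,1]'
```

```text
time_s: 22.7
eef_pos: [0.4926, -0.2412, 0.1702]
eef_rot: [-0.0, 0.887, 0.462, -0.0]
wrist_force: [0.4, 0.3, -2.0]
opening: 0.297
grasp_force: 58.3
```

No contact, so the head is in the mouth. I continue to 1.5 mm above seating.

```bash
python3 -m jog '[0,0,0.003,0,0,0,1, 0,0,0.006,0,0,0,1, 0,0,0.010,0,0,0,1, 0,0,0.015,0,0,0,1, 0,0,0.020,0,0,0,1, 0,0,0.025,0,0,0,1, 0,0,0.030,0,0,0,1, 0,0,0.035,0,0,0,1, 0,0,0.040,0,0,0,1, 0,0,0.044,0,0,0,1, 0,0,0.047,0,0,0,1, 0,0,0.049,0,0,0,1, 0,0,0.051,0,0,0,1, 0,0,0.051,0,0,0,1]'
```

```text
time_s: 24.45
eef_pos: [0.4927, -0.2412, 0.1193]
eef_rot: [-0.0, 0.887, 0.462, -0.0]
wrist_force: [-0.1, -0.2, -2.6]
opening: 0.293
grasp_force: 58.3
```

```bash
python3 -m jog '[0,0,0.0004,0,0,0,1, 0,0,0.0008,0,0,0,1, 0,0,0.0012,0,0,0,1, 0,0,0.0016,0,0,0,1, 0,0,0.0016,0,0,0,1]'
```

```text
time_s: 25.08
eef_pos: [0.4927, -0.2413, 0.1177]
eef_rot: [-0.0, 0.887, 0.462, -0.0]
wrist_force: [-0.1, -0.5, -3.4]
opening: 0.298
grasp_force: 58.3
```

```bash
python3 -m jog '[0,0,0.0003,0,0,0,1, 0,0,0.0005,0,0,0,1, 0,0,0.0005,0,0,0,1]'
```

```text
time_s: 25.45
eef_pos: [0.4927, -0.2413, 0.1174]
eef_rot: [0.0, 0.887, 0.462, 0.0]
wrist_force: [-0.8, -0.1, -0.8]
opening: 0.301
grasp_force: 58.4
```

```bash
python3 -m jog '[0,0,0.0002,0,0,0,1, 0,0,0.0004,0,0,0,1, 0,0,0.0004,0,0,0,1, 0,0,0.0004,0,0,0,0.65, 0,0,0.0004,0,0,0,0.6, 0,0,0.0004,0,0,0,0.5, 0,0,0.0004,0,0,0,0.4, 0,0,0.0004,0,0,0,0.3, 0,0,0.0004,0,0,0,0.2, 0,0,0.0004,0,0,0,0.2]'
```

```text
time_s: 26.7
eef_pos: [0.4927, -0.2413, 0.1169]
eef_rot: [0.0, 0.887, 0.462, 0.0]
wrist_force: [0.0, -0.2, -0.4]
opening: 0.801
grasp_force: 0.0
```

Released. I retreat straight up, back off, and look.

```bash
python3 -m jog '[0,0,-0.005,0,0,0,0, 0,0,-0.015,0,0,0,0, 0,0,-0.03,0,0,0,0, 0,0,-0.05,0,0,0,0, 0,0,-0.075,0,0,0,0, 0,0,-0.10,0,0,0,0, 0,0,-0.13,0,0,0,0, 0,0,-0.15,0,0,0,0, -0.03,0,-0.16,0,0,0,0, -0.07,0,-0.16,0,0,0,0, -0.11,0,-0.16,0,0,0,0, -0.15,0,-0.16,0,0,0,0, -0.17,0,-0.16,0,0,0,0, -0.17,0,-0.16,0,0,0,0, -0.17,0,-0.16,0,0,0,0, -0.17,0,-0.16,0,0,0,0]'; python3 -c "
from h import *
p=camera('top');s=camera('scene')
for n,q in(('top',p),('scene',s)): print(n,fit([q],[.4915,-.2405,-.62]))
z=lambda q,u,v,w,h,S:cv2.resize(q['frame'][v:v+h,u:u+w,::-1],S,interpolation=cv2.INTER_CUBIC)
A=np.hstack([z(p,350,215,75,75,(400,300)),z(s,220,240,100,75,(400,300))])
B=np.hstack([z(p,130,200,100,75,(400,300)),z(s,305,140,100,75,(400,300))])
cv2.imwrite('pics/end.png',np.vstack([A,B]))"
```

```text
time_s: 28.7
eef_pos: [0.3959, -0.3795, 0.277]
eef_rot: [-0.0, 0.887, 0.462, 0.0]
wrist_force: [0.2, 0.2, -0.3]
opening: 0.999
grasp_force: 0.0
top (array([ 494.52450487, -240.03505927,  -43.24327486]), np.float64(0.2343384412588565))
scene (array([ 491.46386926, -240.20347757,  -43.17186223]), np.float64(0.16166150670794632))
```

View pics/end.png

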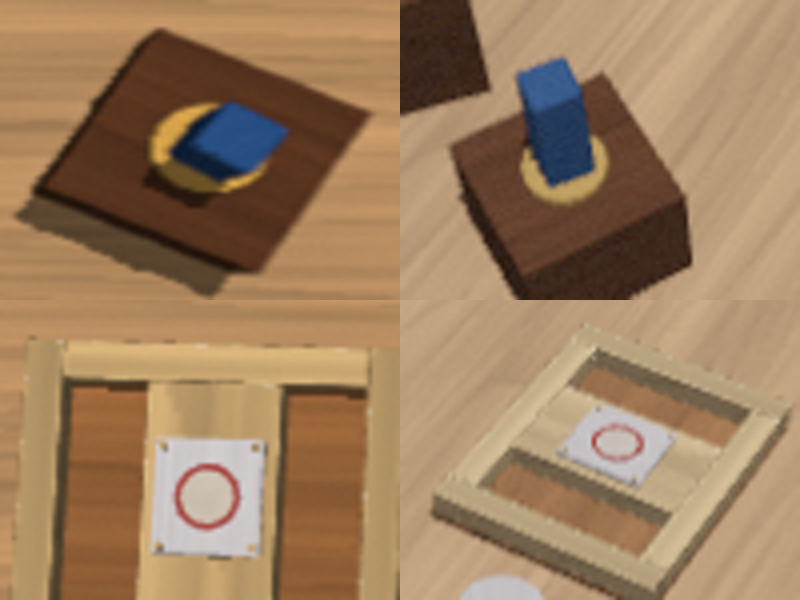

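The punch stands upright with its collar flat on the block, and the panel shows no visible shift: ring still at (207,497) in the crop, centred on the tag. The dots are too small to see at this resolution.

```bash
python3 -c "
from bench import hand_in;print(hand_in())"
```

```text
the job is handed in; nothing more can be done
None
```

The punch was pressed in the red ring at a steady reading of about 12 N for over two seconds, lifted straight off and put back upright in its rest, and the job is handed in; the dots were too small to see in the pictures, so the even four-dot bite rests on the force and torque readings.

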